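# Press the canister plungers shut in order

### The arm

A 6-joint arm with a two-finger parallel gripper is mounted at the origin on the work surface. World frame = base frame: x ahead of the robot, y to its left, z up, the work surface at z = 0. Lengths are in m, angles in rad, forces in N, time in s.
With the tool pointing down it reaches from about 0.3 to 0.85 m from the base axis. Payload 5.4 kg.
Tool frame: the origin (TCP) lies at the centre of the arm's flange, where the gripper is bolted on; the fingertips stand 173 mm ahead of it and the grasp point (between the pads) lies 155 mm ahead of it (grip_depth is the distance from the TCP to the grasp point, in m); z points along the fingers, y is the direction in which the jaws open and shut (so a half turn about z gives the same grasp; the last joint's range is limited). The gripper opens to 85 mm and grips with 20 to 120 N. Pads are 22 mm wide; open, the fingers measure 114 mm over their backs; the gripper's body (76 mm by 85 mm) begins 54 mm behind the grasp point. The pads swing forward as they close: fully open they stand 13 mm farther back than shut.
Start: joints at [1.058, 0.158, 1.597, -0, 1.386, -0.21], TCP at [0.171, 0.549, 0.405] pointing down, gripper open.
Joint ranges: [-2.91, 2.91], [-0.94, 2.29], [0.18, 2.7], [-1.29, 4.43], [0.17, 2.64], [-3, 3]. Speed limits (rad/s): [2.57, 2.57, 3.14, 3.14, 3.14, 3.14].

### API

Orientations are given as [roll, pitch, yaw] about the fixed x, y, z axes, in that order (R = Rz(yaw) Ry(pitch) Rx(roll)).
In Python, from plant import * gives the robot as it stands.
- The arm moves only by the tool servo_tool, never from a script. Its argument "targets" is a list of rows, each an object with "angular": the turn, a rotation vector about the tool's x, y, z in degrees, a list of three; "dp": the shift along the tool's x, y, z in cm, a list of three; "fingers": the finger opening in cm, from 0 to 8.54. A call has 1 to 10 rows; each row shifts and turns the commanded pose from where the row before left it, along the tool's axes as they then stand; what a row does not reach is not made up. A row lasts 1/8 s, in which the tool goes at most 62.5 mm and 10.7 degrees, less where a joint would pass 70% of its speed; a pose out of reach is approached as far as the arm can. A call is refused whole if a number of a shift passes 6.25 or a number of a turn 10.7, either way. A call with a gripper value outside its range is refused whole. The fingers move at their own pace and stop on an object; "squeeze" is the grip in N (left out, the last holds). Time passes only in rows, so rows that do not move let the fingers close. It gives the time, the measured TCP pose, the force and the opening at its end, in the units of the state.
- observe(): the state, without advancing time (a new reading comes with each control period).
- capture(name): name is "side" or "top" or "wrist"; returns a dict with "color" (384x512x3 uint8, blue, green, red), "range_z" (384x512 float32, m along the optical axis (not along the pixel's ray), 0 where there is no reading), "fov_y" (degrees; the focal length in pixels is half the picture's height over the tangent of half this angle, whatever the lens; pixels are square), "cx", "cy" (the principal point, pixels), "cam_to_world" (4x4, takes a point from camera to world coordinates). Camera axes: x right, y down, z forward; pixel columns grow to the right and rows downward; lengths in m; the calibration is good to about 2 mm. A picture is of the moment at which its call begins.
- close_job(): hands the job in, once; it reports no verdict.
Trained networks look in a picture, given as the dict that the camera call returned (one of the last four; its "shot" number tells which), for a name from the list of things; names that differ only in an ending like _2 or _b are one class to them, and where a whole thing is asked for, a point or a joint stands for the part that bears it (a point fixed in the world has none). Each returns a list of dicts, best first, with "conf" (0 to 1); they miss things now and then, are a little off and sometimes report something else, mostly with a low value. They report only what shows in the picture. A call takes as long as a camera call. They do not tell look-alikes from the thing itself.
- find_in(query, picture): "rect" ([left, top, right, bottom] as shares, 0 to 1, of the picture: columns of its width, rows of its height, round what is visible of it).
- trace(query, picture): "pixels" (384x512 bool, what is visible of it) and "rect" ([left, top, right, bottom] as shares, 0 to 1, of the picture: columns of its width, rows of its height, round what is visible of it).
The state is a dict: "time_s": time; "joint_pos": joint angles; "qd": joint speeds; "joint_efforts": joint torques, N m; "ee_pos": TCP position; "eef_rot": TCP orientation; "contact_force": force on the tool from outside, world axes, zero at the start; "ft_torque": the same for the moment, N m; "grip_width": finger opening in m.
Only numpy, scipy, OpenCV 4.12 (cv2) and the standard library are available. Lean on these libraries where they do the work, as an engineer would, in place of code of your own. Each camera call takes 0.05 s, during which the arm holds its last target.

### The job

Close the three steel storage canisters on the counter by pressing the white plunger in each lid gently all the way down with the fingertips, in the order in which their contents go stale: first the low square canister, then the oblong one, last the tall round one. Only press: leave the canisters standing where they are, do not lift, tip or shove them, and leave the can, the cups, the jug and the bottle alone.

Things in the scene. Friction and masses are not known exactly. Their poses are not given: they have to be found in the camera images.
- square_canister: loose steel storage canister with brown wooden lid, square, 86 x 86 mm steel body, lid 90 x 90 mm, the lowest: top face of the lid 80 mm above its foot; weighs about 0.4 to 0.9 kg. Origin at the centre of its underside, z up. A white plunger sits in the middle of the lid.
- square_top (a point): centre of the top face of the square canister's white plunger: a round disc 42 mm in diameter and 10 mm thick on a stem; the disc is springy rubber and yields up to 5 mm on its stem at 3.5 N per mm. Pulled up, this face is 29 mm above the lid (109 mm above the canister's foot); fully pressed it is 17 mm above the lid. Moves with the plunger.
- square_plunger (a joint): how far that plunger is pressed down, in m: 0 = fully up, 0.012 = fully down at its stop (starts between 0 and 0.003). It slides straight down against about 2.5 N of friction and stays where it is left; it has no spring. The stop is rigid; only the rubber disc yields, so keep pressing past about 2.5 N until the resistance rises.
- oblong_canister: loose steel storage canister with brown wooden lid, oblong, steel body 64 mm (its x) by 112 mm (its y), lid 68 x 116 mm; top face of the lid 105 mm above its foot; weighs about 0.4 to 0.9 kg. Origin at the centre of its underside, z up. A white plunger sits in the middle of the lid.
- oblong_top (a point): centre of the top face of the oblong canister's white plunger: a round disc 42 mm in diameter and 10 mm thick on a stem; the disc is springy rubber and yields up to 5 mm on its stem at 3.5 N per mm. Pulled up, this face is 29 mm above the lid (134 mm above the canister's foot); fully pressed it is 17 mm above the lid. Moves with the plunger.
- oblong_plunger (a joint): how far that plunger is pressed down, in m: 0 = fully up, 0.012 = fully down at its stop (starts between 0 and 0.003). It slides straight down against about 2.5 N of friction and stays where it is left; it has no spring. The stop is rigid; only the rubber disc yields, so keep pressing past about 2.5 N until the resistance rises.
- round_canister: loose steel storage canister with brown wooden lid, round, steel body 82 mm in diameter, lid 86 mm, the tallest: top face of the lid 130 mm above its foot; weighs about 0.4 to 0.9 kg. Origin at the centre of its underside, z up. A white plunger sits in the middle of the lid.
- round_top (a point): centre of the top face of the round canister's white plunger: a round disc 42 mm in diameter and 10 mm thick on a stem; the disc is springy rubber and yields up to 5 mm on its stem at 3.5 N per mm. Pulled up, this face is 29 mm above the lid (159 mm above the canister's foot); fully pressed it is 17 mm above the lid. Moves with the plunger.
- round_plunger (a joint): how far that plunger is pressed down, in m: 0 = fully up, 0.012 = fully down at its stop (starts between 0 and 0.003). It slides straight down against about 2.5 N of friction and stays where it is left; it has no spring. The stop is rigid; only the rubber disc yields, so keep pressing past about 2.5 N until the resistance rises.
- drink_can: bystander: plain blue drinks can with a bare metal top, 66 mm diameter, 115 mm high, origin at the centre of its underside
- cup_stack: bystander: nested stack of small clear plastic cups, 54 mm diameter, 110 mm high, origin at the centre of its underside
- jug: bystander: clear glass jug, 120 mm across the rim, 110 mm high, handle to its +y side (reaching 96 mm from the axis), a steel stirring stick stands in it up to 171 mm; origin at the centre of its underside
- milk_bottle: bystander: clear plastic bottle with paper label and blue cap, 72 mm diameter, 200 mm high, origin at the centre of its underside
Mind the look-alikes: they are no part of the job. Leave any green or purple look-alike of the square_canister alone.

How it is judged:
By the outcome, as a careful person would: the job done as asked, in the order asked, and still so for the second after the job is handed in, with the robot touching nothing.
It also fails if it takes over 48 s, if anything falls off the work surface, if the arm or the gripper's body presses on something with over 40 N, if the wrist force passes 120 N, or if a joint passes its speed limit or range.

## Working session

There is one attempt and no reset: what is moved stays moved. The work goes in short steps, Python scripts to look and compute and a tool call to move; the robot and the scene stay as the last step left them, time stands still between calls to the robot, and variables do not carry over. Pictures are saved under pics/ and viewed, and the job is handed in when it is done.

Besides the shell and the picture viewer there is one more tool, called after "Call:" by a JSON object that holds its "method" and its "body", one argument or row to a line. servo_tool: Moves the arm, as the interface text tells. Its arguments: {"type":"object","properties":{"targets":{"type":"array","items":{"type":"object","properties":{"angular":{"type":"array","items":{"type":"number"}},"dp":{"type":"array","items":{"type":"number"}},"fingers":{"type":"number"}}}},"squeeze":{"type":"number"}},"required":["targets"]}

```bash
ls; mkdir -p pics; cat > h.py <<'E'
from plant import *
import numpy as np, cv2, pickle
def pts(c):
    z=c["range_z"]; h,w=z.shape
    f=h/2/np.tan(np.radians(c["fov_y"])/2)
    v,u=np.mgrid[:h,:w]
    P=np.stack([(u-c["cx"])/f*z,(v-c["cy"])/f*z,z,np.ones_like(z)],-1)
    return (P@np.array(c["cam_to_world"]).T)[...,:3]
E
python3 - <<'E'
from h import *
s=observe(); print(s)
for n in ["side","top"]:
    c=capture(n); cv2.imwrite(f"pics/{n}0.png",c["color"]); pickle.dump(c,open(n+"0.pkl","wb"))
    for q in ["square_canister","oblong_canister","round_canister","square_top","oblong_top","round_top"]:
        for r in find_in(q,c)[:4]:
            l,t,rr,b=r["rect"]; print(n,q,round(r["conf"],2),[round(l*512),round(t*384),round(rr*512),round(b*384)])
E
```

```text
pics
{'time_s': 0.0, 'joint_pos': array([ 1.05793581e+00,  1.59025700e-01,  1.59822301e+00,  1.64268317e-05,
        1.38620382e+00, -2.10118722e-01]), 'qd': array([-0.0008726 ,  0.00010277, -0.00134048, -0.00117201, -0.00199148,
       -0.00127453]), 'joint_efforts': array([-2.19983922e-03, -3.95990360e+01, -3.31434953e+01, -3.37974161e-04,
        8.29218538e-03, -8.36743538e-06]), 'ee_pos': array([0.17131807, 0.54859322, 0.40373434]), 'eef_rot': array([-3.13977705e+00, -4.03712167e-04,  2.83884746e+00]), 'contact_force': array([ 0.26805984, -0.7859432 , -0.88309755]), 'ft_torque': array([-0.00098168, -0.02253846, -0.04340963]), 'grip_width': 0.08544315155249281}
side square_canister 0.77 [254, 138, 293, 177]
side square_canister 0.67 [182, 231, 223, 278]
side square_canister 0.63 [164, 183, 208, 228]
side oblong_canister 0.65 [275, 238, 332, 308]
side round_canister 0.75 [203, 131, 239, 184]
side square_top 0.57 [267, 135, 282, 145]
side square_top 0.56 [178, 182, 194, 196]
side square_top 0.54 [193, 233, 209, 248]
side square_top 0.46 [238, 198, 253, 209]
side oblong_top 0.75 [293, 246, 311, 266]
side oblong_top 0.45 [211, 134, 226, 143]
side round_top 0.59 [211, 132, 228, 141]
top square_canister 0.85 [267, 242, 298, 273]
top square_canister 0.81 [198, 135, 225, 164]
top square_canister 0.75 [250, 200, 284, 229]
top square_canister 0.74 [214, 232, 242, 260]
top oblong_canister 0.72 [251, 127, 264, 150]
top oblong_canister 0.59 [326, 190, 353, 230]
top round_canister 0.57 [181, 185, 209, 208]
top square_top 0.61 [261, 206, 274, 217]
top square_top 0.56 [203, 140, 216, 154]
top square_top 0.48 [276, 250, 289, 263]
top square_top 0.46 [221, 241, 227, 255]
top oblong_top 0.45 [334, 200, 347, 214]
top round_top 0.41 [189, 188, 203, 200]
top round_top 0.33 [370, 195, 406, 215]
```

```bash
python3 - <<'E'
import cv2,pickle
a=cv2.imread("pics/side0.png"); b=cv2.imread("pics/top0.png")
cv2.imwrite("pics/side0c.png",cv2.resize(a[110:330,130:397],None,fx=2.9,fy=2.7)[:600,:800])
cv2.imwrite("pics/top0c.png",cv2.resize(b[100:300,160:426],None,fx=3,fy=3))
E
```

```text
(no output)
```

View pics/side0.png

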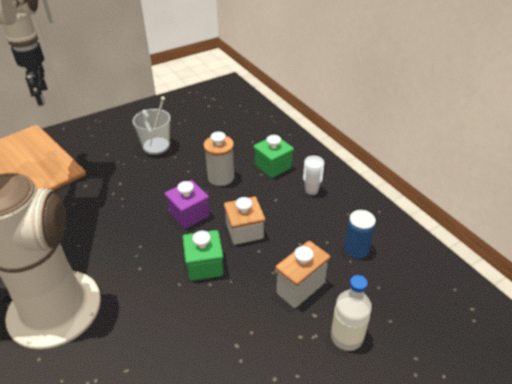

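View pics/side0c.png

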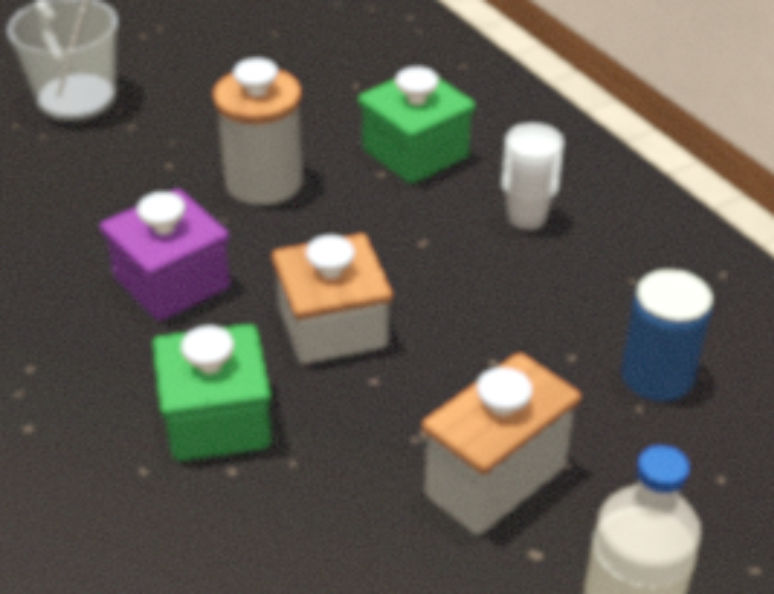

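View pics/top0c.png

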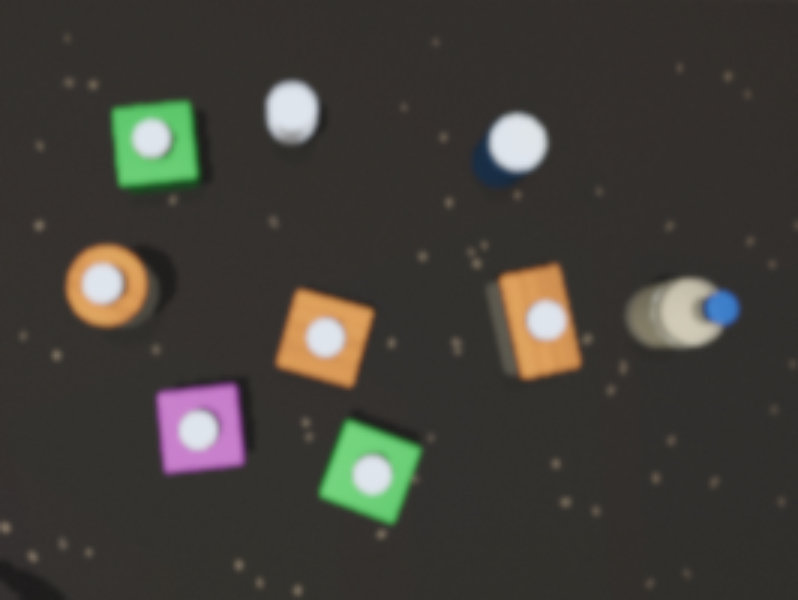

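View pics/top0.png

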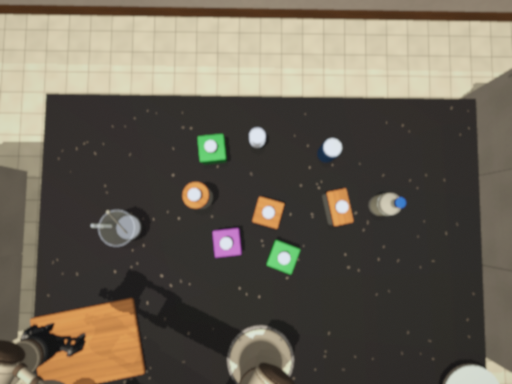

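The side and top views show four square candidates. In the top view they are green (211,147), purple (227,242), green (284,257), and steel with a brown wooden lid (268,212). Only the last fits the description; in the enlarged side crop it is at (330,290). The oblong canister is at top (340,207) and the round one at (196,194). Next I measure the plunger discs.

```bash
python3 - <<'E'
from h import *
seeds={"top":{"sq":(268,212),"ob":(342,207),"ro":(194,194)},"side":{"sq":(244,203),"ob":(303,253),"ro":(218,137)}}
H={"sq":.109,"ob":.134,"ro":.159}
for n in seeds:
    c=pickle.load(open(n+"0.pkl","rb")); P=pts(c); col=c["color"].astype(int)
    print(n,"cam",np.array(c["cam_to_world"])[:3,3].round(3))
    for k,(u,v) in seeds[n].items():
        w=P[v-14:v+15,u-14:u+15].reshape(-1,3); q=col[v-14:v+15,u-14:u+15].reshape(-1,3)
        m=(abs(w[:,2]-H[k]+.003)<.010)&(q.min(1)>130)
        a=w[m]; print(n,k,m.sum(),"med",np.median(a,0).round(4),"mid",((a.max(0)+a.min(0))/2).round(4),"ext",np.ptp(a,axis=0).round(4),"zs",np.percentile(a[:,2],[10,50,90]).round(4))
        # lid
        m=(abs(w[:,2]-H[k]+.029)<.008)
        a=w[m]; print("   lid", m.sum(),((a.max(0)+a.min(0))/2).round(4),np.ptp(a,axis=0).round(4), "z",np.median(a[:,2]).round(4))
c=pickle.load(open("top0.pkl","rb"));P=pts(c)
m=P[...,2]>.04
for q,(u,v) in dict(can=(332,148),cup=(257,137),jug=(120,228),bottle=(388,204),gr1=(211,147),pur=(227,242),gr2=(284,257)).items():
    print(q,P[v,u].round(3))
E
```

```text
top cam [0.489 0.023 1.259]
top sq 125 med [ 0.5137 -0.0199  0.1069] mid [ 0.5123 -0.0201  0.1069] ext [0.0366 0.04   0.0096] zs [0.1035 0.1069 0.1098]
   lid 545 [ 0.5146 -0.0211  0.0793] [0.0949 0.0951 0.0137] z 0.0791
top ob 132 med [ 0.5318 -0.2572  0.1307] mid [ 0.5319 -0.2576  0.1299] ext [0.0392 0.0392 0.0116] zs [0.1274 0.1307 0.1339]
   lid 464 [ 0.5329 -0.2602  0.105 ] [0.0939 0.082  0.0158] z 0.1043
top ro 133 med [0.5647 0.2174 0.1561] mid [0.5647 0.2173 0.1559] ext [0.0386 0.0384 0.0144] zs [0.1532 0.1561 0.1583]
   lid 408 [0.5653 0.2187 0.1289] [0.0822 0.0856 0.0114] z 0.1289
side cam [ 0.068 -0.824  0.971]
side sq 161 med [ 0.513  -0.0253  0.1088] mid [ 0.5127 -0.0198  0.1061] ext [0.041  0.0442 0.014 ] zs [0.1052 0.1088 0.1117]
   lid 381 [ 0.5191 -0.0197  0.0819] [0.0975 0.091  0.0113] z 0.0816
side ob 228 med [ 0.5318 -0.2628  0.1327] mid [ 0.5331 -0.2609  0.1306] ext [0.0397 0.0423 0.0145] zs [0.1293 0.1327 0.1349]
   lid 381 [ 0.5418 -0.2544  0.1071] [0.0919 0.0745 0.0114] z 0.1063
side ro 119 med [0.5666 0.2134 0.1579] mid [0.568  0.2165 0.1569] ext [0.0431 0.0444 0.0147] zs [0.1536 0.1579 0.1609]
   lid 327 [0.5665 0.2165 0.1301] [0.0836 0.086  0.0151] z 0.1313
can [ 0.729 -0.232  0.116]
cup [0.765 0.019 0.108]
jug [0.454 0.504 0.007]
bottle [ 0.542 -0.404  0.148]
gr1 [0.73  0.173 0.107]
pur [0.414 0.114 0.11 ]
gr2 [ 0.367 -0.073  0.107]
```

```bash
cat >> h.py <<'E'
from scipy.spatial.transform import Rotation as R
def to(x,y,z):
    "tool-frame cm shift bringing TCP to x,y,z"
    s=observe(); r=R.from_euler("xyz",s["eef_rot"])
    print("t",s["time_s"],"p",s["ee_pos"].round(4),"F",s["contact_force"].round(2),"M",s["ft_torque"].round(3),"g",s["grip_width"],"rot",s["eef_rot"].round(4))
    print("shift cm",(r.inv().apply(np.array([x,y,z])-s["ee_pos"])*100).round(3))
E
python3 -c "
from h import *
to(.513,-.020,.405)"
```

```text
t 0.7 p [0.1715 0.5488 0.4047] F [ 0.33 -0.2  -0.31] M [-0.041  0.027  0.025] g 0.08527893102959914 rot [-3.1416  0.      2.8388]
shift cm [-4.9559e+01 -4.4110e+01 -2.9000e-02]
```

Call:
{"method": "servo_tool", "body": {
  "targets": [
    {"dp": [-1.5,-1.4,0],"angular": [0,0,0],"fingers": 0},
    {"dp": [-3,-2.7,0],"angular": [0,0,0],"fingers": 0},
    {"dp": [-3.5,-3.1,0],"angular": [0,0,0],"fingers": 0},
    {"dp": [-3.5,-3.1,0],"angular": [0,0,0],"fingers": 0},
    {"dp": [-3.5,-3.1,0],"angular": [0,0,0],"fingers": 0},
    {"dp": [-3.5,-3.1,0],"angular": [0,0,0],"fingers": 0},
    {"dp": [-3.5,-3.1,0],"angular": [0,0,0],"fingers": 0},
    {"dp": [-3.5,-3.1,0],"angular": [0,0,0],"fingers": 0},
    {"dp": [-3.5,-3.1,0],"angular": [0,0,0],"fingers": 0},
    {"dp": [-3.5,-3.1,0],"angular": [0,0,0],"fingers": 0}
  ]
}}

```text
time_s: 1.95
ee_pos: [0.396, 0.1747, 0.405]
eef_rot: [3.141, 0.001, 2.839]
contact_force: [0.5, -0.2, 0.3]
grip_width: 0.0001
```

Call:
{"method": "servo_tool", "body": {
  "targets": [
    {"dp": [-3.5,-3.1,0],"angular": [0,0,0],"fingers": 0},
    {"dp": [-3.5,-3.1,0],"angular": [0,0,0],"fingers": 0},
    {"dp": [-3.5,-3.1,0],"angular": [0,0,0],"fingers": 0},
    {"dp": [-3.5,-3.1,0],"angular": [0,0,0],"fingers": 0},
    {"dp": [-2,-1.7,0],"angular": [0,0,0],"fingers": 0},
    {"dp": [-1.0,-1.1,0],"angular": [0,0,0],"fingers": 0},
    {"dp": [0,0,0],"angular": [0,0,0],"fingers": 0},
    {"dp": [0,0,0],"angular": [0,0,0],"fingers": 0}
  ]
}}

```text
time_s: 2.95
ee_pos: [0.5121, -0.0189, 0.4047]
eef_rot: [3.141, -0.0, 2.84]
contact_force: [0.6, 0.1, 0.3]
grip_width: -0.0
```

```bash
python3 -c "
from h import *
to(.513,-.020,.300)
c=capture('wrist');cv2.imwrite('pics/w1.png',c['color'])"
```

```text
t 2.95 p [ 0.5121 -0.0189  0.4047] F [0.55 0.06 0.33] M [0.001 0.037 0.022] g -4.4751622059530594e-05 rot [ 3.1413e+00 -4.0000e-04  2.8396e+00]
shift cm [-0.126 -0.082 10.467]
```

View pics/w1.png

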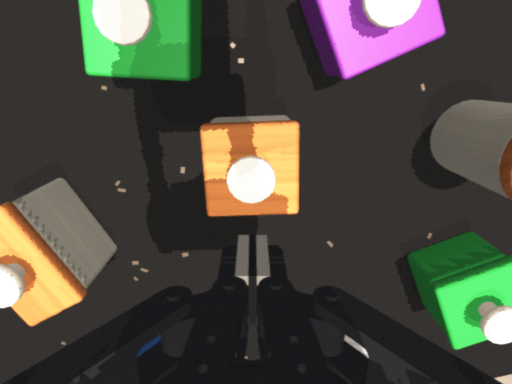

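The wrist view shows the closed fingertips at (252,240) in line with the brown-lidded steel square canister, whose plunger is at (251,180). The greens and purple stand clear. I refine its position from this camera.

```bash
cat >> h.py <<'E'
def plung(c,u,v,H,r=30):
    P=pts(c); w=P[v-r:v+r,u-r:u+r].reshape(-1,3); q=c["color"][v-r:v+r,u-r:u+r].reshape(-1,3).astype(int)
    m=(abs(w[:,2]-H+.003)<.010)&(q.min(1)>130); a=w[m]
    print("plunger",m.sum(),"med",np.median(a,0).round(4),"mid",((np.percentile(a,99,0)+np.percentile(a,1,0))/2).round(4),"ext",np.ptp(a,axis=0).round(3))
E
python3 -c "
from h import *
c=capture('wrist');plung(c,251,180,.109); to(.513,-.020,.300)"
```

```text
plunger 1787 med [ 0.5129 -0.0196  0.1082] mid [ 0.5136 -0.0198  0.1069] ext [0.041 0.041 0.009]
t 3.05 p [ 0.5121 -0.0188  0.4047] F [ 0.16 -0.7   0.91] M [-0.017 -0.012 -0.002] g 2.9339498715747083e-05 rot [ 3.1414e+00 -1.0000e-04  2.8401e+00]
shift cm [-0.126 -0.091 10.474]
```

Descend to a TCP z of about 0.290.

Call:
{"method": "servo_tool", "body": {
  "targets": [
    {"dp": [-0.1,-0.1,1.5],"angular": [0,0,0],"fingers": 0},
    {"dp": [0,0,2.5],"angular": [0,0,0],"fingers": 0},
    {"dp": [0,0,2.5],"angular": [0,0,0],"fingers": 0},
    {"dp": [0,0,2.5],"angular": [0,0,0],"fingers": 0},
    {"dp": [0,0,1.5],"angular": [0,0,0],"fingers": 0},
    {"dp": [0,0,0.8],"angular": [0,0,0],"fingers": 0},
    {"dp": [0,0,0],"angular": [0,0,0],"fingers": 0},
    {"dp": [0,0,0],"angular": [0,0,0],"fingers": 0}
  ]
}}

```text
time_s: 4.05
ee_pos: [0.5135, -0.0211, 0.2926]
eef_rot: [3.142, 0.002, 2.839]
contact_force: [0.3, -1.3, -0.4]
grip_width: 0.0002
```

Call:
{"method": "servo_tool", "body": {
  "targets": [
    {"dp": [0,0.1,0.3],"angular": [0,0,0],"fingers": 0},
    {"dp": [0,0,0.3],"angular": [0,0,0],"fingers": 0},
    {"dp": [0,0,0.3],"angular": [0,0,0],"fingers": 0},
    {"dp": [0,0,0.2],"angular": [0,0,0],"fingers": 0},
    {"dp": [0,0,0.2],"angular": [0,0,0],"fingers": 0},
    {"dp": [0,0,0],"angular": [0,0,0],"fingers": 0}
  ]
}}

```text
time_s: 4.8
ee_pos: [0.5134, -0.02, 0.2787]
eef_rot: [3.142, -0.0, 2.839]
contact_force: [-0.9, -0.1, 1.4]
grip_width: -0.0002
```

Call:
{"method": "servo_tool", "body": {
  "targets": [
    {"dp": [0,0,0.1],"angular": [0,0,0],"fingers": 0},
    {"dp": [0,0,0.1],"angular": [0,0,0],"fingers": 0},
    {"dp": [0,0,0.1],"angular": [0,0,0],"fingers": 0},
    {"dp": [0,0,0],"angular": [0,0,0],"fingers": 0}
  ]
}}

```text
time_s: 5.3
ee_pos: [0.5134, -0.02, 0.2756]
eef_rot: [3.142, -0.0, 2.839]
contact_force: [-0.6, 0.7, 2.0]
grip_width: -0.0001
```

Call:
{"method": "servo_tool", "body": {
  "targets": [
    {"dp": [0,0,0.1],"angular": [0,0,0],"fingers": 0},
    {"dp": [0,0,0.1],"angular": [0,0,0],"fingers": 0},
    {"dp": [0,0,0.1],"angular": [0,0,0],"fingers": 0},
    {"dp": [0,0,0.1],"angular": [0,0,0],"fingers": 0},
    {"dp": [0,0,0],"angular": [0,0,0],"fingers": 0}
  ]
}}

```text
time_s: 5.92
ee_pos: [0.5134, -0.02, 0.2716]
eef_rot: [-3.142, 0.0, 2.839]
contact_force: [-0.3, 0.4, 1.0]
grip_width: 0.0
```

Call:
{"method": "servo_tool", "body": {
  "targets": [
    {"dp": [0,0,0.1],"angular": [0,0,0],"fingers": 0},
    {"dp": [0,0,0],"angular": [0,0,0],"fingers": 0}
  ]
}}

```text
time_s: 6.18
ee_pos: [0.5134, -0.02, 0.2706]
eef_rot: [3.142, 0.0, 2.839]
contact_force: [-0.6, 0.1, 2.1]
grip_width: -0.0001
```

Call:
{"method": "servo_tool", "body": {
  "targets": [
    {"dp": [0,0,0.1],"angular": [0,0,0],"fingers": 0},
    {"dp": [0,0,0],"angular": [0,0,0],"fingers": 0}
  ]
}}

```text
time_s: 6.42
ee_pos: [0.5134, -0.02, 0.2697]
eef_rot: [3.142, 0.0, 2.839]
contact_force: [-0.8, -0.4, 3.4]
grip_width: -0.0001
```

Call:
{"method": "servo_tool", "body": {
  "targets": [
    {"dp": [0,0,0.1],"angular": [0,0,0],"fingers": 0},
    {"dp": [0,0,0],"angular": [0,0,0],"fingers": 0}
  ]
}}

```text
time_s: 6.68
ee_pos: [0.5135, -0.02, 0.269]
eef_rot: [-3.142, 0.0, 2.839]
contact_force: [-3.1, 0.5, 5.4]
grip_width: 0.0002
```

Call:
{"method": "servo_tool", "body": {
  "targets": [
    {"dp": [0,0,0.1],"angular": [0,0,0],"fingers": 0},
    {"dp": [0,0,0],"angular": [0,0,0],"fingers": 0}
  ]
}}

```text
time_s: 6.92
ee_pos: [0.5135, -0.02, 0.2683]
eef_rot: [-3.142, 0.0, 2.839]
contact_force: [-3.5, 1.0, 7.4]
grip_width: -0.0002
```

The force rises linearly past the friction level, at the depth expected for the stop. Lift and check.

Call:
{"method": "servo_tool", "body": {
  "targets": [
    {"dp": [0,0,-0.3],"angular": [0,0,0],"fingers": 0},
    {"dp": [0,0,-0.7],"angular": [0,0,0],"fingers": 0},
    {"dp": [0,0,-2.5],"angular": [0,0,0],"fingers": 0},
    {"dp": [0,0,-3.5],"angular": [0,0,0],"fingers": 0},
    {"dp": [0,0,-3.5],"angular": [0,0,0],"fingers": 0},
    {"dp": [0,0,-2.5],"angular": [0,0,0],"fingers": 0},
    {"dp": [0,0,-0.8],"angular": [0,0,0],"fingers": 0},
    {"dp": [0,0,0],"angular": [0,0,0],"fingers": 0}
  ]
}}

```text
time_s: 7.92
ee_pos: [0.5134, -0.02, 0.4055]
eef_rot: [-3.142, 0.0, 2.839]
contact_force: [0.2, -0.1, -0.5]
grip_width: 0.0003
```

```bash
python3 -c "
from h import *
c=capture('wrist');cv2.imwrite('pics/w2.png',c['color']);plung(c,251,180,.099);
P=pts(c); q=P[150:210,215:290]; print('center z',np.median(P[175:186,246:257,2]))
m=abs(q[...,2]-.08)<.006; print('lid z',np.median(q[m][:,2]))
to(.532,-.259,.405)"
```

```text
plunger 1662 med [ 0.5129 -0.0196  0.097 ] mid [ 0.5136 -0.0198  0.0958] ext [0.041 0.041 0.008]
center z 0.09709418996334923
lid z 0.0801476610632546
t 7.975 p [ 0.5132 -0.02    0.4047] F [ 0.38  0.99 -0.96] M [0.008 0.017 0.028] g -1.4563694300902903e-06 rot [-3.1416e+00 -1.4000e-03  2.8387e+00]
shift cm [ -8.924 -22.254  -0.047]
```

The square plunger is 17 mm above its lid, so fully pressed, and the canister has not moved. On to the oblong one.

Call:
{"method": "servo_tool", "body": {
  "targets": [
    {"dp": [-0.6,-1.5,0],"angular": [0,0,0],"fingers": 0},
    {"dp": [-1.1,-2.8,0],"angular": [0,0,0],"fingers": 0},
    {"dp": [-1.3,-3.2,0],"angular": [0,0,0],"fingers": 0},
    {"dp": [-1.3,-3.2,0],"angular": [0,0,0],"fingers": 0},
    {"dp": [-1.3,-3.2,0],"angular": [0,0,0],"fingers": 0},
    {"dp": [-1.3,-3.2,0],"angular": [0,0,0],"fingers": 0},
    {"dp": [-1.1,-2.7,0],"angular": [0,0,0],"fingers": 0},
    {"dp": [-0.9,-2.4,0],"angular": [0,0,0],"fingers": 0},
    {"dp": [0,0,0],"angular": [0,0,0],"fingers": 0},
    {"dp": [0,0,0],"angular": [0,0,0],"fingers": 0}
  ]
}}

```text
time_s: 9.22
ee_pos: [0.5321, -0.2582, 0.4053]
eef_rot: [3.141, -0.001, 2.839]
contact_force: [0.9, 0.0, -0.2]
grip_width: -0.0002
```

```bash
python3 -c "
from h import *
c=capture('wrist');cv2.imwrite('pics/w3.png',c['color']);plung(c,251,175,.134,40);
to(.532,-.259,.320)"
```

```text
plunger 2094 med [ 0.5325 -0.2585  0.1319] mid [ 0.5334 -0.2588  0.13  ] ext [0.041 0.041 0.01 ]
t 9.275 p [ 0.5322 -0.2578  0.4055] F [-0.35  0.1   0.03] M [0.044 0.    0.005] g -0.00011995495928572114 rot [ 3.1411e+00 -6.0000e-04  2.8395e+00]
shift cm [-0.025 -0.122  8.546]
```

View pics/w3.png

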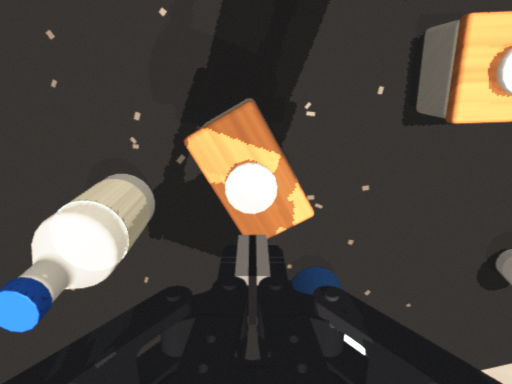

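The wrist view shows the oblong lid's plunger at (251,188), just ahead of the fingertips at (252,240). The bottle at (85,240) and the can at (317,280) are clear. Descend.

Call:
{"method": "servo_tool", "body": {
  "targets": [
    {"dp": [-0.1,-0.05,1.5],"angular": [0,0,0],"fingers": 0},
    {"dp": [0,0,2.5],"angular": [0,0,0],"fingers": 0},
    {"dp": [0,0,2.5],"angular": [0,0,0],"fingers": 0},
    {"dp": [0,0,1.5],"angular": [0,0,0],"fingers": 0},
    {"dp": [0,0,0.8],"angular": [0,0,0],"fingers": 0},
    {"dp": [0,0,0],"angular": [0,0,0],"fingers": 0},
    {"dp": [0,0,0],"angular": [0,0,0],"fingers": 0}
  ]
}}

```text
time_s: 10.15
ee_pos: [0.5333, -0.2594, 0.3188]
eef_rot: [-3.141, 0.002, 2.839]
contact_force: [0.2, 0.7, 0.3]
grip_width: -0.0001
```

Call:
{"method": "servo_tool", "body": {
  "targets": [
    {"dp": [0,0,0.3],"angular": [0,0,0],"fingers": 0},
    {"dp": [0,0,0.2],"angular": [0,0,0],"fingers": 0},
    {"dp": [0,0,0.2],"angular": [0,0,0],"fingers": 0},
    {"dp": [0,0,0.2],"angular": [0,0,0],"fingers": 0},
    {"dp": [0,0,0.1],"angular": [0,0,0],"fingers": 0},
    {"dp": [0,0,0.1],"angular": [0,0,0],"fingers": 0},
    {"dp": [0,0,0.1],"angular": [0,0,0],"fingers": 0},
    {"dp": [0,0,0],"angular": [0,0,0],"fingers": 0}
  ]
}}

```text
time_s: 11.15
ee_pos: [0.5329, -0.2592, 0.3056]
eef_rot: [3.141, -0.0, 2.839]
contact_force: [-0.0, 0.8, 0.5]
grip_width: -0.0
```

Down to about 0.2956 by millimetres.

Call:
{"method": "servo_tool", "body": {
  "targets": [
    {"dp": [0,0,0.1],"angular": [0,0,0],"fingers": 0},
    {"dp": [0,0,0.1],"angular": [0,0,0],"fingers": 0},
    {"dp": [0,0,0.1],"angular": [0,0,0],"fingers": 0},
    {"dp": [0,0,0.1],"angular": [0,0,0],"fingers": 0},
    {"dp": [0,0,0.1],"angular": [0,0,0],"fingers": 0},
    {"dp": [0,0,0.1],"angular": [0,0,0],"fingers": 0},
    {"dp": [0,0,0.1],"angular": [0,0,0],"fingers": 0},
    {"dp": [0,0,0],"angular": [0,0,0],"fingers": 0}
  ]
}}

```text
time_s: 12.15
ee_pos: [0.533, -0.2593, 0.2986]
eef_rot: [-3.142, 0.0, 2.839]
contact_force: [0.6, 0.2, 1.4]
grip_width: -0.0002
```

Call:
{"method": "servo_tool", "body": {
  "targets": [
    {"dp": [0,0,0.1],"angular": [0,0,0],"fingers": 0},
    {"dp": [0,0,0.1],"angular": [0,0,0],"fingers": 0},
    {"dp": [0,0,0.1],"angular": [0,0,0],"fingers": 0},
    {"dp": [0,0,0],"angular": [0,0,0],"fingers": 0}
  ]
}}

```text
time_s: 12.65
ee_pos: [0.533, -0.2593, 0.2957]
eef_rot: [-3.142, 0.0, 2.839]
contact_force: [0.6, 0.4, 2.0]
grip_width: 0.0001
```

Call:
{"method": "servo_tool", "body": {
  "targets": [
    {"dp": [0,0,0.1],"angular": [0,0,0],"fingers": 0},
    {"dp": [0,0,0],"angular": [0,0,0],"fingers": 0}
  ]
}}

```text
time_s: 12.9
ee_pos: [0.533, -0.2593, 0.2947]
eef_rot: [-3.142, 0.0, 2.839]
contact_force: [0.1, -0.6, 2.2]
grip_width: 0.0001
```

Call:
{"method": "servo_tool", "body": {
  "targets": [
    {"dp": [0,0,0.1],"angular": [0,0,0],"fingers": 0},
    {"dp": [0,0,0],"angular": [0,0,0],"fingers": 0}
  ]
}}

```text
time_s: 13.15
ee_pos: [0.533, -0.2593, 0.294]
eef_rot: [-3.141, 0.0, 2.839]
contact_force: [-0.5, -0.3, 4.6]
grip_width: -0.0003
```

Call:
{"method": "servo_tool", "body": {
  "targets": [
    {"dp": [0,0,0.1],"angular": [0,0,0],"fingers": 0},
    {"dp": [0,0,0],"angular": [0,0,0],"fingers": 0}
  ]
}}

```text
time_s: 13.4
ee_pos: [0.5331, -0.2593, 0.2934]
eef_rot: [-3.141, 0.0, 2.839]
contact_force: [-1.3, 1.4, 6.5]
grip_width: 0.0
```

Call:
{"method": "servo_tool", "body": {
  "targets": [
    {"dp": [0,0,0.05],"angular": [0,0,0],"fingers": 0},
    {"dp": [0,0,0],"angular": [0,0,0],"fingers": 0}
  ]
}}

```text
time_s: 13.65
ee_pos: [0.5331, -0.2593, 0.2931]
eef_rot: [-3.141, 0.0, 2.839]
contact_force: [-1.9, 0.7, 8.0]
grip_width: 0.0001
```

Call:
{"method": "servo_tool", "body": {
  "targets": [
    {"dp": [0,0,-0.3],"angular": [0,0,0],"fingers": 0},
    {"dp": [0,0,-0.7],"angular": [0,0,0],"fingers": 0},
    {"dp": [0,0,-2.5],"angular": [0,0,0],"fingers": 0},
    {"dp": [0,0,-3.5],"angular": [0,0,0],"fingers": 0},
    {"dp": [0,0,-2.5],"angular": [0,0,0],"fingers": 0},
    {"dp": [0,0,-1.5],"angular": [0,0,0],"fingers": 0},
    {"dp": [0,0,-0.3],"angular": [0,0,0],"fingers": 0},
    {"dp": [0,0,0],"angular": [0,0,0],"fingers": 0}
  ]
}}

```text
time_s: 14.65
ee_pos: [0.5328, -0.2591, 0.4041]
eef_rot: [3.141, -0.002, 2.839]
contact_force: [-0.3, 0.3, 0.7]
grip_width: -0.0003
```

```bash
python3 -c "
from h import *
c=capture('wrist');cv2.imwrite('pics/w4.png',c['color']);plung(c,251,185,.124,40);
P=pts(c); q=P[100:250,180:315]; print('center z',np.median(P[180:192,246:257,2]))
m=abs(q[...,2]-.105)<.006; print('lid z',np.median(q[m][:,2]))
to(.567,.217,.415)"
```

```text
plunger 1981 med [ 0.5326 -0.2586  0.1219] mid [ 0.5333 -0.2589  0.1202] ext [0.041 0.041 0.01 ]
center z 0.12207601204165502
lid z 0.10499918572403011
t 14.7 p [ 0.5327 -0.2591  0.4038] F [-0.1  -0.64 -0.31] M [-0.012 -0.003  0.053] g -5.056530346748468e-05 rot [ 3.1408e+00 -2.2000e-03  2.8388e+00]
shift cm [10.929 46.465 -1.063]
```

The oblong plunger is 17 mm above its lid, so also fully pressed. Now the round one.

Call:
{"method": "servo_tool", "body": {
  "targets": [
    {"dp": [0.4,1.6,-1.0],"angular": [0,0,0],"fingers": 0},
    {"dp": [0.7,3.0,0],"angular": [0,0,0],"fingers": 0},
    {"dp": [0.8,3.5,0],"angular": [0,0,0],"fingers": 0},
    {"dp": [0.8,3.5,0],"angular": [0,0,0],"fingers": 0},
    {"dp": [0.8,3.5,0],"angular": [0,0,0],"fingers": 0},
    {"dp": [0.8,3.5,0],"angular": [0,0,0],"fingers": 0},
    {"dp": [0.8,3.5,0],"angular": [0,0,0],"fingers": 0},
    {"dp": [0.8,3.5,0],"angular": [0,0,0],"fingers": 0},
    {"dp": [0.8,3.5,0],"angular": [0,0,0],"fingers": 0},
    {"dp": [0.8,3.5,0],"angular": [0,0,0],"fingers": 0}
  ]
}}

```text
time_s: 15.95
ee_pos: [0.5581, 0.0764, 0.4154]
eef_rot: [3.141, -0.0, 2.839]
contact_force: [0.0, -0.7, 0.2]
grip_width: 0.0002
```

Call:
{"method": "servo_tool", "body": {
  "targets": [
    {"dp": [0.8,3.5,0],"angular": [0,0,0],"fingers": 0},
    {"dp": [0.8,3.5,0],"angular": [0,0,0],"fingers": 0},
    {"dp": [0.8,3.5,0],"angular": [0,0,0],"fingers": 0},
    {"dp": [0.7,2.4,0],"angular": [0,0,0],"fingers": 0},
    {"dp": [0.3,1.0,0],"angular": [0,0,0],"fingers": 0},
    {"dp": [0,0,0],"angular": [0,0,0],"fingers": 0},
    {"dp": [0,0,0],"angular": [0,0,0],"fingers": 0}
  ]
}}

```text
time_s: 16.82
ee_pos: [0.5676, 0.2164, 0.4152]
eef_rot: [-3.141, -0.0, 2.838]
contact_force: [0.3, -1.2, -0.6]
grip_width: -0.0003
```

```bash
python3 -c "
from h import *
c=capture('wrist');cv2.imwrite('pics/w5.png',c['color']);plung(c,251,190,.159,40);
to(.567,.217,.345)"
```

```text
plunger 2373 med [0.5663 0.2192 0.1572] mid [0.5673 0.219  0.1554] ext [0.041 0.041 0.01 ]
t 16.875 p [0.5676 0.2163 0.4152] F [-0.59  0.11 -0.18] M [-0.002 -0.053 -0.002] g 0.0002243083523133012 rot [-3.1413  0.      2.8377]
shift cm [0.081 0.049 7.024]
```

View pics/w5.png

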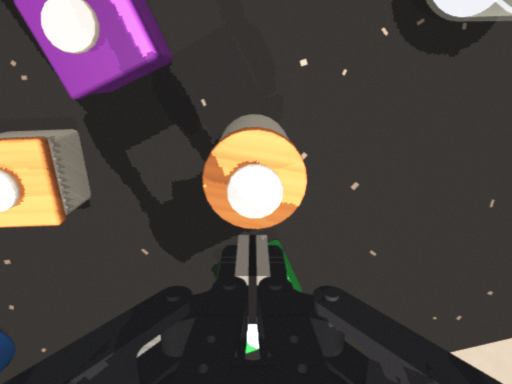

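The wrist view shows the round lid's plunger at (255,191), about 2 mm to the side of the fingertip line. I correct that on the way down.

Call:
{"method": "servo_tool", "body": {
  "targets": [
    {"dp": [0.1,0.2,1.5],"angular": [0,0,0],"fingers": 0},
    {"dp": [0,0,2.5],"angular": [0,0,0],"fingers": 0},
    {"dp": [0,0,1.5],"angular": [0,0,0],"fingers": 0},
    {"dp": [0,0,1.0],"angular": [0,0,0],"fingers": 0},
    {"dp": [0,0,0.5],"angular": [0,0,0],"fingers": 0},
    {"dp": [0,0,0],"angular": [0,0,0],"fingers": 0},
    {"dp": [0,0,0],"angular": [0,0,0],"fingers": 0}
  ]
}}

```text
time_s: 17.75
ee_pos: [0.5675, 0.2194, 0.3461]
eef_rot: [3.141, 0.001, 2.839]
contact_force: [-0.4, -0.6, 0.2]
grip_width: -0.0003
```

Call:
{"method": "servo_tool", "body": {
  "targets": [
    {"dp": [0,0,0.3],"angular": [0,0,0],"fingers": 0},
    {"dp": [0,0,0.3],"angular": [0,0,0],"fingers": 0},
    {"dp": [0,0,0.3],"angular": [0,0,0],"fingers": 0},
    {"dp": [0,0,0.2],"angular": [0,0,0],"fingers": 0},
    {"dp": [0,0,0.1],"angular": [0,0,0],"fingers": 0},
    {"dp": [0,0,0.1],"angular": [0,0,0],"fingers": 0},
    {"dp": [0,0,0.1],"angular": [0,0,0],"fingers": 0},
    {"dp": [0,0,0],"angular": [0,0,0],"fingers": 0}
  ]
}}

```text
time_s: 18.75
ee_pos: [0.5672, 0.2193, 0.3311]
eef_rot: [-3.142, -0.0, 2.839]
contact_force: [-0.4, 0.3, -0.3]
grip_width: 0.0002
```

Call:
{"method": "servo_tool", "body": {
  "targets": [
    {"dp": [0,0,0.1],"angular": [0,0,0],"fingers": 0},
    {"dp": [0,0,0.1],"angular": [0,0,0],"fingers": 0},
    {"dp": [0,0,0.1],"angular": [0,0,0],"fingers": 0},
    {"dp": [0,0,0.1],"angular": [0,0,0],"fingers": 0},
    {"dp": [0,0,0.1],"angular": [0,0,0],"fingers": 0},
    {"dp": [0,0,0.1],"angular": [0,0,0],"fingers": 0},
    {"dp": [0,0,0.1],"angular": [0,0,0],"fingers": 0},
    {"dp": [0,0,0],"angular": [0,0,0],"fingers": 0}
  ]
}}

```text
time_s: 19.75
ee_pos: [0.5673, 0.2193, 0.3242]
eef_rot: [3.141, 0.0, 2.839]
contact_force: [0.1, 0.6, 1.9]
grip_width: -0.0001
```

Call:
{"method": "servo_tool", "body": {
  "targets": [
    {"dp": [0,0,0.1],"angular": [0,0,0],"fingers": 0},
    {"dp": [0,0,0.1],"angular": [0,0,0],"fingers": 0},
    {"dp": [0,0,0.1],"angular": [0,0,0],"fingers": 0},
    {"dp": [0,0,0],"angular": [0,0,0],"fingers": 0}
  ]
}}

```text
time_s: 20.25
ee_pos: [0.5673, 0.2193, 0.3211]
eef_rot: [3.142, 0.0, 2.839]
contact_force: [0.6, 0.9, 1.8]
grip_width: 0.0002
```

Call:
{"method": "servo_tool", "body": {
  "targets": [
    {"dp": [0,0,0.1],"angular": [0,0,0],"fingers": 0},
    {"dp": [0,0,0],"angular": [0,0,0],"fingers": 0}
  ]
}}

```text
time_s: 20.5
ee_pos: [0.5673, 0.2193, 0.3202]
eef_rot: [3.141, 0.0, 2.839]
contact_force: [1.2, -0.4, 1.3]
grip_width: -0.0003
```

Call:
{"method": "servo_tool", "body": {
  "targets": [
    {"dp": [0,0,0.1],"angular": [0,0,0],"fingers": 0},
    {"dp": [0,0,0],"angular": [0,0,0],"fingers": 0}
  ]
}}

```text
time_s: 20.75
ee_pos: [0.5673, 0.2193, 0.3195]
eef_rot: [3.141, 0.0, 2.839]
contact_force: [-0.6, 0.4, 3.6]
grip_width: -0.0
```

Call:
{"method": "servo_tool", "body": {
  "targets": [
    {"dp": [0,0,0.1],"angular": [0,0,0],"fingers": 0},
    {"dp": [0,0,0],"angular": [0,0,0],"fingers": 0}
  ]
}}

```text
time_s: 21.0
ee_pos: [0.5673, 0.2194, 0.3187]
eef_rot: [3.141, 0.0, 2.839]
contact_force: [-1.5, -0.3, 4.9]
grip_width: -0.0001
```

Call:
{"method": "servo_tool", "body": {
  "targets": [
    {"dp": [0,0,0.1],"angular": [0,0,0],"fingers": 0},
    {"dp": [0,0,0],"angular": [0,0,0],"fingers": 0}
  ]
}}

```text
time_s: 21.25
ee_pos: [0.5673, 0.2194, 0.3182]
eef_rot: [3.141, 0.001, 2.839]
contact_force: [-1.8, -0.5, 8.2]
grip_width: -0.0001
```

Call:
{"method": "servo_tool", "body": {
  "targets": [
    {"dp": [0,0,-0.3],"angular": [0,0,0],"fingers": 0},
    {"dp": [0,0,-0.7],"angular": [0,0,0],"fingers": 0},
    {"dp": [0,0,-2.5],"angular": [0,0,0],"fingers": 0},
    {"dp": [0,0,-3.5],"angular": [0,0,0],"fingers": 0},
    {"dp": [0,0,-2.5],"angular": [0,0,0],"fingers": 0},
    {"dp": [0,0,-0.5],"angular": [0,0,0],"fingers": 0},
    {"dp": [0,0,0],"angular": [0,0,0],"fingers": 0},
    {"dp": [0,0,0],"angular": [0,0,0],"fingers": 0}
  ]
}}

```text
time_s: 22.25
ee_pos: [0.5669, 0.2192, 0.4153]
eef_rot: [-3.14, -0.003, 2.839]
contact_force: [0.3, 0.0, 0.0]
grip_width: -0.0002
```

```bash
python3 -c "
from h import *
c=capture('wrist');cv2.imwrite('pics/w6.png',c['color']);plung(c,251,190,.149,40);
P=pts(c); q=P[120:235,195:315]; print('center z',np.median(P[185:197,248:259,2]))
m=abs(q[...,2]-.13)<.006; print('lid z',np.median(q[m][:,2]))
to(.567,.217,.345)
c=capture('side');cv2.imwrite('pics/s2.png',c['color'])
plung(c,244,205,.1,14);plung(c,303,256,.125,14)"
```

```text
plunger 2177 med [0.5665 0.2192 0.1469] mid [0.5674 0.219  0.145 ] ext [0.041 0.041 0.01 ]
center z 0.14702934414643237
lid z 0.13005006033185337
t 22.3 p [0.5669 0.2192 0.4154] F [ 0.85  0.09 -0.41] M [-0.057 -0.026  0.005] g -0.00021850706934207394 rot [-3.1402e+00 -2.7000e-03  2.8388e+00]
shift cm [-0.094 -0.201  7.039]
plunger 162 med [ 0.5126 -0.0247  0.0978] mid [ 0.5133 -0.0229  0.0958] ext [0.041 0.043 0.014]
plunger 228 med [ 0.5315 -0.263   0.1225] mid [ 0.5337 -0.2611  0.1202] ext [0.042 0.044 0.015]
```

View pics/s2.png

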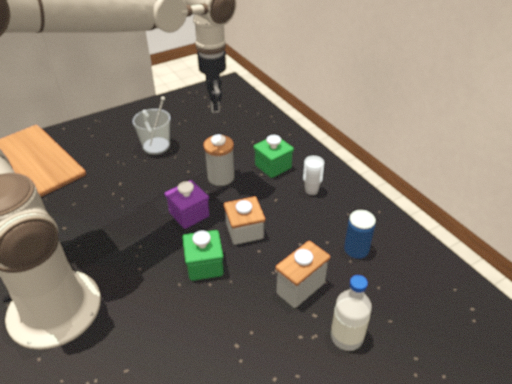

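The side view shows all three steel canisters, at (220,160), (245,220) and (302,273), where they were, with their plungers down. The bystanders are untouched and the gripper is clear above. I hand in.

```bash
python3 -c "
from plant import *
print(close_job())"
```

```text
the job is handed in; nothing more can be done
None
```

I closed the three steel canisters in the order asked: square, then oblong, then round. I pressed each plunger with the closed fingertips until the force rose to about 7–8 N against the stop, then lifted straight off.

- **Plungers:** the wrist camera's depth reading showed each plunger 17 mm above its lid afterwards, which is fully pressed: 97, 122 and 147 mm above the counter. The side camera agreed to about 1 mm for the square and the oblong. I did not measure the round one from the side.
- **Canisters and bystanders:** the wrist camera put each plunger within 1 mm of where it was before the press. In the last side view all three canisters stand where they were, and the bystanders and the green and purple look-alikes look untouched.
- **Forces and time:** a sideways force of up to about 3.5 N showed during the square press, without visible movement. The arm stopped at 22.3 s of the 48 s allowed, clear of everything.

No check failed.

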